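# Probe the test pad of a radio board

### The job

Slide the circuit-board carrier, which has an orange grip fin, over the probe stand's bed, flat on the bed all the way, until the gold test pad is right under the needle of the probe. Let go, press the red probe cap down until the needle bears gently but definitely on the pad (a few newtons, for about a second), never letting it touch the board anywhere else, then let it spring back up and leave the pad under the needle. Do not disturb the Morse paddle, the mug or the microphone, and do not knock against the stand.

Things in the scene. Friction and masses are not known exactly. Their poses are not given: they have to be found in the camera images.
- stand: Fixed probe stand. Origin on the table straight below the needle; x points from the bed's near edge to its far edge, z up. Aluminium bed 360 x 320 mm, 12 mm thick: x -250 to +110, y -160 to +160 mm. Blue head, 40 mm square, above the origin, 123 to 168 mm over the table.
- post_top (a point): Top of the stand's post, in the stand's frame (20, 135, 177) mm: steel post 26 mm thick with a 48 mm foot and a blue clamp 44 x 52 mm at the top; a blue arm 28 mm wide, 135 to 161 mm over the table, runs from it to the head.
- lens_edge (a point): Middle of the lower near edge of the stand's framed magnifier, in the stand's frame (-95, 0, 128) mm. The magnifier lies level over the bed, x -95 to -25, y -80 to +80 mm, 128 to 138 mm over the table. With the pad under the needle the fin stands just at this edge, so an upright gripper hits it: lean the tool back, towards the bed's near side.
- carrier: Loose black carrier 155 (x) x 100 (y) x 9 mm with a green circuit board on it (top face 12 mm over the underside), about 0.35 kg, lying on the bed. Origin at the centre of its underside. Parts on the board are at most 5 mm high. Orange upright grip fin at x -60 mm: 26 mm long in x, 14 mm thick in y, top 48 mm over the underside.
- fin_top (a point): Centre of the top of the orange fin, in the carrier's frame (-60, 0, 48) mm; axes as the carrier's.
- pad (a point): Centre of the gold test pad, 7 mm across in a black and a white ring, on the top face of the board; in the carrier's frame (40, 0, 12.5) mm.
- probe: Sprung probe, slides straight down up to 20 mm in the head and springs back: shaft 8 mm thick, brass needle 3 mm thick at the tip, red cap. Origin at the needle's tip, at rest 40 mm over the table, 16 mm over the board. The spring alone resists with 1 to 3 N; needle contact adds to that: 3 to 10 N of contact is right, over 20 N breaks the needle.
- needle_tip (a point): The tip of the needle (moves with the probe).
- cap_top (a point): Centre of the top face of the red cap, 30 mm across, 10 mm thick, 175 mm above the tip (215 mm over the table at rest).
- paddle: Bystander: Morse paddle key, steel base 85 x 70 mm, red finger pieces, 43 mm high. Origin at the centre of the underside.
- mug: Bystander: blue mug, 76 mm across, 90 mm high. Origin at the centre of the underside.
- mic: Bystander: black hand microphone lying flat, 85 x 55 x 30 mm. Origin at the centre of the underside.
There are look-alikes about, which are no part of the job. What is shaped like the carrier but blue or brown is not meant.

How it is judged:
By the outcome, as a careful person would: the job done as asked, in the order asked, and still so for the second after the job is handed in, with the robot touching nothing.
It also fails if it takes over 64 s, if anything falls off the work surface, if the arm or the gripper's body presses on something with over 40 N, if the wrist force passes 120 N, or if a joint passes its speed limit or range.

### The arm

A 6-joint arm with a two-finger parallel gripper is mounted at the origin on the work surface. World frame = base frame: x ahead of the robot, y to its left, z up, the work surface at z = 0. Lengths are in m, angles in rad, forces in N, time in s.
With the tool pointing down it reaches from about 0.3 to 0.875 m from the base axis. Payload 6.4 kg.
Tool frame: the origin (TCP) lies at the centre of the arm's flange, where the gripper is bolted on; the fingertips stand 166 mm ahead of it and the grasp point (between the pads) lies 147 mm ahead of it; z points along the fingers, y is the line along which they close (so a half turn about z gives the same grasp; the last joint's range is limited). The gripper opens to 88 mm and grips with 3 to 60 N. Pads are 18 mm wide; open, the fingers measure 123 mm over their backs; the gripper's body (75 mm by 187 mm) begins 45 mm behind the grasp point.
Start: joints at [-1.352, 0.181, 1.607, -0, 1.354, -0.206], TCP at [0.237, -0.524, 0.405] pointing down, gripper open.
Joint ranges: [-2.99, 2.99], [-0.89, 2.07], [0.3, 2.58], [-1.14, 4.28], [0, 2.63], [-3.12, 3.12]. Speed limits (rad/s): [2.57, 2.57, 3.01, 3.14, 3.14, 3.14].

### API

Orientations are given as [roll, pitch, yaw] about the fixed x, y, z axes, in that order (R = Rz(yaw) Ry(pitch) Rx(roll)).
In Python, from rig import monitor, viewer, bot gives the robot as it stands. The module is installed in compiled form; this text tells all that it offers.
- The arm moves only by the tool arm_command, never from a script. Its argument "steps" is a list that holds one entry, the list of rows, each a list of 7 numbers: the turn, a rotation vector about the tool's x, y, z in degrees, then the shift along the tool's x, y, z in m, then the opening, from -1 (shut) to 1 (fully open). In form: [[[ax, ay, az, x, y, z, gripper], ...]]. A call has 1 to 5 rows; each row is the pose to reach, as a shift and turn from the pose commanded when the call began, along the tool's axes at that moment; what a row does not reach only later rows make up. A row lasts 1/8 s, in which the tool goes at most 62.5 mm and 10.7 degrees, less where a joint would pass 70% of its speed; a pose out of reach is approached as far as the arm can. A call with a gripper value outside its range is refused whole. The fingers move at their own pace and stop on an object; "force" is the grip in N (left out, the last holds). Time passes only in rows, so rows that repeat a pose let the fingers close. It gives the time, the measured TCP pose, the force, the opening and the grip force at its end, in the units of the state.
- monitor.state(): the state, without advancing time (a new reading comes with each control period).
- viewer.camera(name): name is "scene" or "top"; returns (picture, depth): 384x512x3 uint8, red, green, blue; 384x512 float32, m along the optical axis (not along the pixel's ray), 0 where there is no reading.
- viewer.calibration(name): a dict with "fov_y" (degrees; the focal length in pixels is half the picture's height over the tangent of half this angle, whatever the lens; pixels are square), "cx", "cy" (the principal point, pixels), "R" (3x3) and "t" (3): a world point X has camera coordinates R X + t. Camera axes: x right, y down, z forward; pixel columns grow to the right and rows downward; lengths in m; the calibration is good to about 2 mm. A picture is of the moment at which its call begins. calibration takes no time and is no camera call.
- bot.sign_off(): hands the job in; it is judged then, once.
The state is a dict: "time": time; "joints": joint angles; "qd": joint speeds; "joint_torque": joint torques, N m; "tcp_pos": TCP position; "orientation": TCP orientation; "ft_force": force on the tool from outside, world axes, zero at the start; "moment": the same for the moment, N m; "gripper_width": finger opening in m; "grasp_force": force on a finger pad.
Only numpy, scipy, OpenCV 4.12 (cv2) and the standard library are available. Lean on these libraries where they do the work, as an engineer would, in place of code of your own. Each camera call takes 0.05 s, during which the arm holds its last target. There are 200 camera calls.

## Working session

There is one attempt and no reset: what is moved stays moved. The work goes in short steps, Python scripts to look and compute and a tool call to move; the robot and the scene stay as the last step left them, time stands still between calls to the robot, and variables do not carry over. Pictures are saved under pics/ and viewed, at most 13 in all, crops included, and the job is handed in when it is done.

Besides the shell and the picture viewer there is one more tool, called after "Emit:" in YAML: its name, and indented under it one key for each argument. arm_command: Moves the arm, as the interface text tells. Its arguments: {"type":"object","properties":{"steps":{"type":"array","items":{"type":"array","items":{"type":"array","items":{"type":"number"}}}},"force":{"type":"number"}},"required":["steps"]}

```bash
mkdir -p pics; cat > h.py <<'E'
import numpy as np, cv2
from rig import monitor, viewer, bot
from scipy.spatial.transform import Rotation as Ro
def snap(n):
    p,d=viewer.camera(n); np.savez(f'pics/{n}.npz',p=p,d=d); return p,d
def load(n):
    z=np.load(f'pics/{n}.npz'); return z['p'],z['d']
def cal(n):
    c=viewer.calibration(n); f=192/np.tan(np.radians(c['fov_y'])/2); return f,c['cx'],c['cy'],np.array(c['R']),np.array(c['t'])
def ray(n,u,v):
    f,cx,cy,R,t=cal(n); return -R.T@t, R.T@np.array([(u-cx)/f,(v-cy)/f,1])
def at_z(n,u,v,z):
    o,d=ray(n,u,v); return o+d*(z-o[2])/d[2]
def at_d(n,u,v,D):
    o,d=ray(n,u,v); return o+d*D
def proj(n,X):
    f,cx,cy,R,t=cal(n); c=R@np.array(X)+t; return np.array([cx+f*c[0]/c[2],cy+f*c[1]/c[2]])
def save(name,p,box=None,s=1):
    if box: p=p[box[1]:box[3],box[0]:box[2]]
    cv2.imwrite(f'pics/{name}.png',cv2.resize(p[:,:,::-1],None,fx=s,fy=s,interpolation=cv2.INTER_CUBIC))
E
python3 - <<'E'
from h import *
np.set_printoptions(precision=3,suppress=True)
for n in('scene','top'):
    p,d=snap(n); save(n+'0',p,s=1.5); print(n,cal(n), viewer.calibration(n).keys())
print(monitor.state())
E
```

```text
scene (np.float64(406.7603735012146), 247.980390889871, 196.0679907769118, array([[ 0.119,  0.993, -0.018],
       [ 0.618, -0.088, -0.781],
       [-0.777,  0.082, -0.624]]), array([-0.131, -0.253,  1.507])) dict_keys(['fov_y', 'cx', 'cy', 'R', 't'])
top (np.float64(403.47502004610544), 263.661672808004, 194.4323866084332, array([[ 0.062, -0.998,  0.005],
       [-0.975, -0.062, -0.212],
       [ 0.212,  0.008, -0.977]]), array([0.018, 0.602, 0.919])) dict_keys(['fov_y', 'cx', 'cy', 'R', 't'])
{'time': 0.1, 'joints': array([-1.352,  0.181,  1.608,  0.   ,  1.354, -0.206]), 'qd': array([-0.001, -0.001, -0.002,  0.001, -0.   ,  0.   ]), 'joint_torque': array([  0.   , -43.482, -34.27 ,   0.071,   0.034,  -0.   ]), 'tcp_pos': array([ 0.237, -0.524,  0.404]), 'orientation': array([-3.14 , -0.   ,  0.425]), 'ft_force': array([ 0.455, -0.019,  0.284]), 'moment': array([ 0.001, -0.039,  0.019]), 'grasp_force': 0.0, 'gripper_width': 0.08849514231401247}
```

View pics/scene0.png

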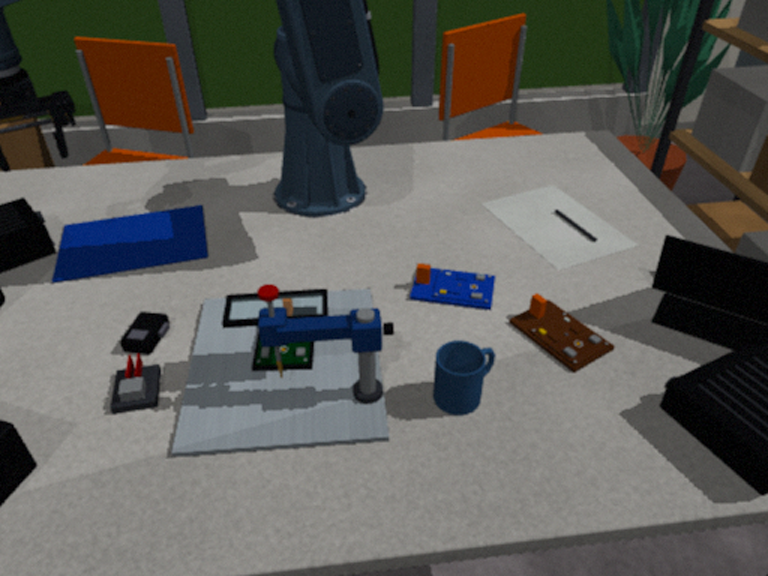

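View pics/top0.png

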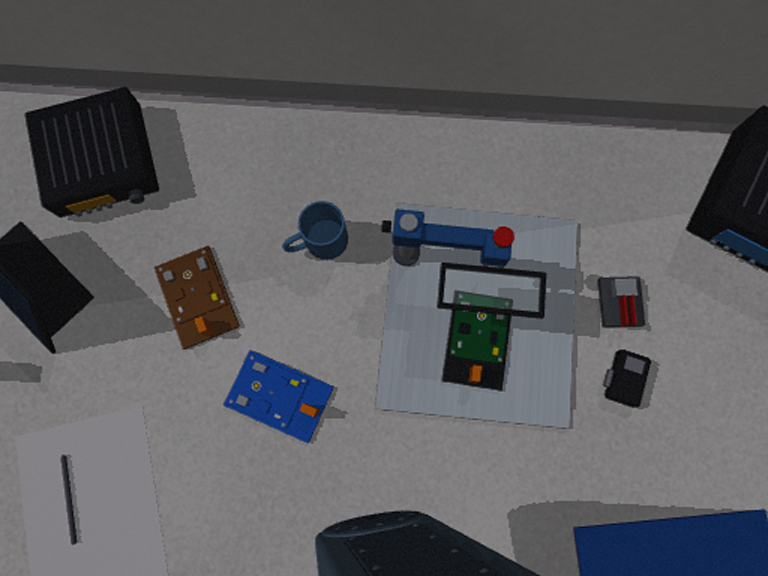

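The scene shows the stand's bed, with the head, red cap and post in the middle. Three things have the carrier's shape (top view, pixels on the 1.5x picture): 
- blue (280,397)
- brown (197,297)
- black carrier with a green board and orange fin (478,347), on the bed

The green one fits the description. I'll confirm it in an enlarged crop.

```bash
python3 - <<'E'
from h import *
p,d=load('top'); save('top_c',p,(245,130,395,290),3.7)
p,d=load('scene'); save('scene_c',p,(110,180,270,310),4.6)
E
```

```text
(no output)
```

View pics/top_c.png

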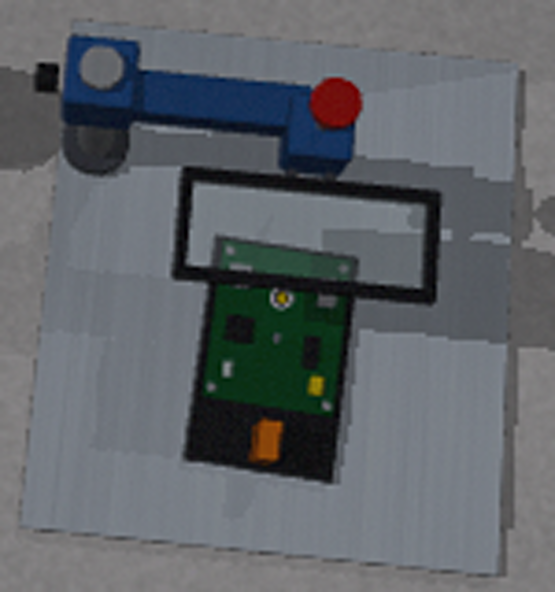

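View pics/scene_c.png

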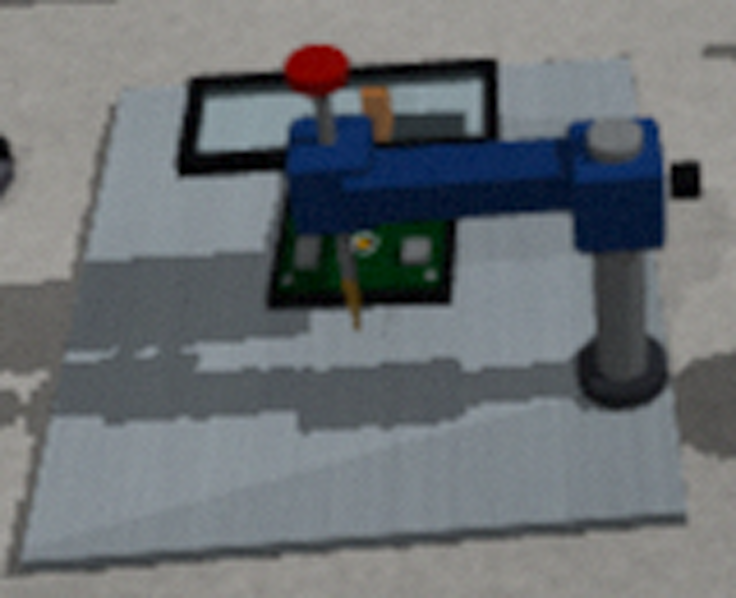

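The crop confirms it: black carrier with green board, orange fin at crop (268,440) and gold pad at (282,298). The cap is at (336,103). In the scene crop the needle tip is at (357,328) and the pad at (364,242). Next I fit both poses from these pixels.

```bash
cat > fit.py <<'E'
from h import *
from scipy.optimize import least_squares
def T(u,v): return ('top',(u+.5)/3.7-.5+245,(v+.5)/3.7-.5+130)
def S(u,v): return ('scene',(u+.5)/4.6-.5+110,(v+.5)/4.6-.5+180)
st=[((110,160,12),T(73,22)),((110,-160,12),T(522,65)),((-250,-160,12),T(502,574)),((-250,160,12),T(20,528)),
((0,0,215),T(336,103)),((20,135,177),T(100,68)),((-25,80,138),T(184,168)),((-25,-80,138),T(440,192)),((-95,-80,138),T(434,301)),((-95,80,138),T(174,277)),
((0,0,215),S(317,66)),((0,0,40),S(357,328)),((110,160,12),S(685,516)),((110,-160,12),S(20,563)),((-250,-160,12),S(118,90)),((-250,160,12),S(632,60)),((20,135,177),S(615,135)),
((-25,80,138),S(496,138)),((-25,-80,138),S(180,172)),((-95,-80,138),S(192,80)),((-95,80,138),S(495,60))]
ca=[((-60,0,60),T(269,437)),((40,0,24.5),T(282,298)),((-77.5,50,21),T(187,458)),((-77.5,-50,21),T(333,481)),((77.5,-50,21),T(356,258)),((77.5,50,21),T(217,237)),
((40,0,24.5),S(364,242)),((77.5,-50,21),S(270,298)),((77.5,50,21),S(450,296))]
def W(q,P): 
    c,s=np.cos(q[2]),np.sin(q[2]); x,y,z=np.array(P)/1000
    return np.array([q[0]+c*x-s*y,q[1]+s*x+c*y,z])
def off(q,n): return np.r_[q[6:8],0] if n=='top' else np.r_[q[8:10],0]
def res(q):
    r=[(proj(o[0],W(q[i:i+3],P)+off(q,o[0]))-o[1:]) for i,L in((0,st),(3,ca)) for P,o in L]
    return np.r_[np.ravel(r),q[6:]/.0015]
if __name__=='__main__':
    np.set_printoptions(precision=4,suppress=True)
    s=least_squares(res,[.6,-.05,0,.5,-.05,0,0,0,0,0],x_scale=[.1]*6+[.001]*4,loss='soft_l1'); q=s.x
    print(q); r=res(q)[:-4].reshape(-1,2); print(r.round(1).tolist()); print('rms',r.std())
    np.save('q.npy',q)
    c,si=np.cos(q[2]),np.sin(q[2]); dp=(W(q[3:6],(40,0,0))-q[[0,1,1]]*[1,1,0])[:2]
    print('pad in stand mm',1000*np.array([c*dp[0]+si*dp[1],-si*dp[0]+c*dp[1]]), 'yaw rel deg',np.degrees(q[5]-q[2]), 'pad w',W(q[3:6],(40,0,24.5)),'fin',W(q[3:6],(-60,0,60)),'needle',q[:2])
E
python3 fit.py
```

```text
Traceback (most recent call last):
  File "fit.py", line 20, in <module>
    s=least_squares(res,[.6,-.05,0,.5,-.05,0,0,0,0,0],x_scale=[.1]*6+[.001]*4,loss='soft_l1'); q=s.x
  File "fit.py", line 16, in res
    r=[(proj(o[0],W(q[i:i+3],P)+off(q,o[0]))-o[1:]) for i,L in((0,st),(3,ca)) for P,o in L]
        ~~~~^^^^^^^^^^^^^^^^^^^^^^^^^^^^^^^^
  File "h.py", line 17, in proj
    f,cx,cy,R,t=cal(n); c=R@np.array(X)+t; return np.array([cx+f*c[0]/c[2],cy+f*c[1]/c[2]])
                ~~~^^^
  File "h.py", line 9, in cal
    c=viewer.calibration(n); f=192/np.tan(np.radians(c['fov_y'])/2); return f,c['cx'],c['cy'],np.array(c['R']),np.array(c['t'])
ValueError: time passes only in moves, steps and waits
```

```bash
sed -i 's/^def cal(n):/import functools\n@functools.cache\ndef cal(n):/' h.py; python3 fit.py; python3 -c "
from h import *;print(monitor.state()['time'])"
```

```text
[ 0.6572 -0.0912 -0.0367  0.5376 -0.0856 -0.0913 -0.0006 -0.0002  0.0006
  0.0002]
[[-0.0, -0.6], [-0.8, -0.7], [-0.6, 0.7], [-0.0, 0.0], [0.3, -0.4], [0.5, -0.2], [-0.5, -0.6], [0.6, -0.3], [0.8, 0.5], [-0.3, 0.0], [-0.3, -0.6], [0.3, 0.5], [1.0, -0.9], [-0.5, 0.3], [0.2, -0.3], [-0.4, -1.0], [0.2, -0.0], [0.9, 1.2], [-1.3, -1.3], [-0.7, -0.6], [0.4, -0.7], [0.2, 0.8], [-0.2, 0.0], [-0.7, 0.3], [0.0, 0.4], [0.9, -0.3], [-0.5, -0.5], [0.1, 0.6], [-0.9, 0.6], [0.4, -0.2]]
rms 0.5932542420664876
pad in stand mm [-79.8017  -1.0049] yaw rel deg -3.1330965373148274 pad w [ 0.5774 -0.0893  0.0245] fin [ 0.4779 -0.0801  0.06  ] needle [ 0.6572 -0.0912]
0.1
```

```bash
cat > go.py <<'E'
from h import *
np.set_printoptions(precision=4,suppress=True)
def Rt(yaw,lean): return Ro.from_euler('z',yaw)*Ro.from_euler('y',-np.radians(lean))*Ro.from_euler('x',np.pi)
def tgt(g,yaw,lean): # grasp point -> flange pose
    R=Rt(yaw,lean); return np.array(g)-.147*R.as_matrix()[:,2],R
def cmd(p,R,p0=None,R0=None):
    s=monitor.state()
    p0=s['tcp_pos'] if p0 is None else p0; R0=Ro.from_euler('xyz',s['orientation']) if R0 is None else R0
    print('row',np.degrees((R0.inv()*R).as_rotvec()).round(2),(R0.inv().apply(p-p0)).round(4),'p',p)
def now():
    s=monitor.state(); R=Ro.from_euler('xyz',s['orientation'])
    print(s['time'],'J',s['joints'],'tcp',s['tcp_pos'],'rpy',s['orientation'],'grasp',s['tcp_pos']+.147*R.as_matrix()[:,2],'F',s['ft_force'],'w',s['gripper_width'],s['grasp_force'])
E
python3 -c "
from go import *
cmd(*tgt((.478,-.080,.20),-.0913,40))"
```

```text
row [-10.4   39.1   28.32] [ 0.3203 -0.3514  0.0919] p [ 0.3839 -0.0714  0.3126]
```

Emit:
arm_command:
  steps:
    - [[-2, 8, 6, 0.03, -0.035, 0, 1], [-4, 16, 12, 0.07, -0.075, 0, 1], [-6, 24, 18, 0.11, -0.12, 0, 1], [-8, 31, 23, 0.15, -0.16, 0, 1], [-10.4, 39.1, 28.3, 0.19, -0.2, 0, 1]]

```text
time: 0.72
tcp_pos: [0.3279, -0.2618, 0.4045]
orientation: [-3.141, -0.703, -0.095]
ft_force: [0.2, 1.2, -0.4]
gripper_width: 0.0882
grasp_force: 0.0
```

```bash
python3 -c "
from go import *
now()
cmd(*tgt((.478,-.080,.20),-.0913,40))"
```

```text
0.725 J [-1.1725 -0.3596  2.1762  0.7078  1.0678  0.2225] tcp [ 0.3279 -0.2618  0.4045] rpy [-3.141  -0.7029 -0.0952] grasp [ 0.4225 -0.2707  0.2923] F [ 0.2298  1.1846 -0.3569] w 0.08822579304141621 0.0
row [ 0.11 -0.28 -0.17] [-0.0307 -0.1948  0.0946] p [ 0.3839 -0.0714  0.3126]
```

Emit:
arm_command:
  steps:
    - [[0, 0, 0, -0.004, -0.04, 0.01, 1], [0, 0, 0, -0.01, -0.085, 0.025, 1], [0, 0, 0, -0.02, -0.125, 0.045, 1], [0, 0, 0, -0.025, -0.165, 0.07, 1], [0, 0, 0, -0.031, -0.195, 0.095, 1]]

```text
time: 1.35
tcp_pos: [0.3826, -0.071, 0.3112]
orientation: [3.139, -0.7, -0.088]
ft_force: [0.6, -0.2, 0.4]
gripper_width: 0.0886
grasp_force: 0.0
```

```bash
python3 -c "
from go import *
now()
cmd(*tgt((.478,-.080,.20),-.0913,40))
cmd(*tgt((.478,-.080,.052),-.0913,40))"
```

```text
1.35 J [-0.6217 -0.3603  2.3814  0.6288  0.5853  0.6018] tcp [ 0.3826 -0.071   0.3112] rpy [ 3.1387 -0.6997 -0.0882] grasp [ 0.4769 -0.0798  0.1988] F [ 0.5885 -0.1986  0.3649] w 0.0885663256183668 0.0
row [ 0.05 -0.09  0.13] [ 0.0019  0.0002 -0.0002] p [ 0.3839 -0.0714  0.3126]
row [ 0.05 -0.09  0.13] [-0.0934 -0.0001  0.113 ] p [ 0.3839 -0.0714  0.1646]
```

Emit:
arm_command:
  steps:
    - [[0, 0, 0, -0.016, 0, 0.018, 0.2], [0, 0, 0, -0.032, 0, 0.038, 0.2], [0, 0, 0, -0.048, 0, 0.058, 0.2], [0, 0, 0, -0.06, 0, 0.073, 0.2], [0, 0, 0, -0.06, 0, 0.073, 0.2]]

```text
time: 1.98
tcp_pos: [0.3828, -0.0724, 0.2158]
orientation: [-3.14, -0.695, -0.092]
ft_force: [-0.9, -0.3, 0.2]
gripper_width: 0.0524
grasp_force: 0.0
```

```bash
python3 -c "
from go import *
p,d=snap('top'); save('top1',p,(230,130,420,384),3); 
p,d=snap('scene')
now()
cmd(*tgt((.478,-.080,.052),-.0913,40))"
```

```text
2.075 J [-0.625  -0.0779  2.4246  1.1181  0.3716  0.0553] tcp [ 0.3837 -0.073   0.2175] rpy [ 3.1401 -0.6983 -0.09  ] grasp [ 0.4778 -0.0817  0.1049] F [ 0.7135 -0.2171  0.3417] w 0.052927688994744156 0.0
row [ 0.04 -0.01  0.06] [-0.0339 -0.0017  0.0406] p [ 0.3839 -0.0714  0.1646]
```

Emit:
arm_command:
  steps:
    - [[0, 0, 0, -0.01, 0, 0.012, 0], [0, 0, 0, -0.02, -0.001, 0.024, 0], [0, 0, 0, -0.029, -0.001, 0.035, 0], [0, 0, 0, -0.033, -0.001, 0.04, 0], [0, 0, 0, -0.033, -0.001, 0.04, 0]]

```text
time: 2.7
tcp_pos: [0.3845, -0.0723, 0.166]
orientation: [3.139, -0.7, -0.09]
ft_force: [-0.8, -0.1, -0.0]
gripper_width: 0.0442
grasp_force: 0.0
```

```bash
python3 -c "
from go import *
p,d=snap('top'); save('top1',p,(230,130,420,330),3); 
p,d=snap('scene')
now()
cmd(*tgt((.478,-.080,.052),-.0913,40))
cmd(*tgt((.558,-.082,.052),-.0913,40))"
```

```text
2.8 J [-0.6212  0.115   2.4189  1.6338  0.3313 -0.4894] tcp [ 0.3846 -0.0723  0.1663] rpy [ 3.1387 -0.7003 -0.0889] grasp [ 0.4789 -0.0812  0.0539] F [ 0.6765 -0.1137  0.6646] w 0.04422802246662504 0.0
row [ 0.08 -0.12  0.11] [-0.0017 -0.0009  0.0008] p [ 0.3839 -0.0714  0.1646]
row [ 0.08 -0.12  0.11] [ 0.0594 -0.0061  0.0522] p [ 0.4639 -0.0734  0.1646]
```

View pics/top1.png

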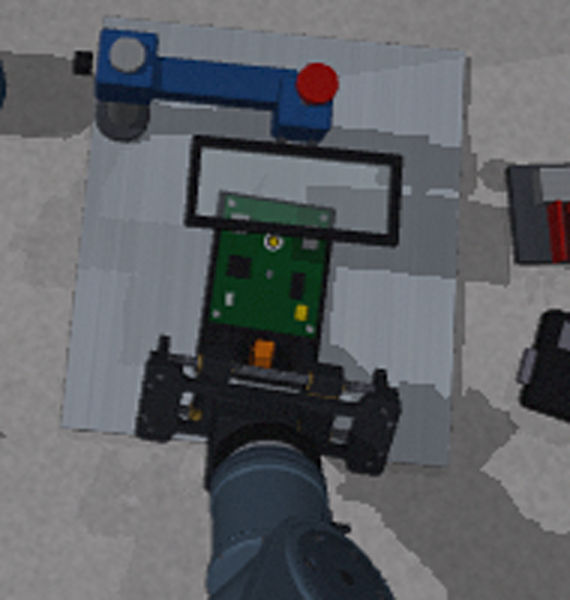

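The fingers straddle the orange fin (crop (263,352)), with the finger tips at about (200,365) and (320,370). Closing now.

Emit:
arm_command:
  steps:
    - [[0, 0, 0, 0, 0, 0, -1], [0, 0, 0, 0, 0, 0, -1], [0, 0, 0, 0, 0, 0, -1], [0, 0, 0, 0, 0, 0, -1], [0, 0, 0, 0, 0, 0, -1]]
  force: 15

```text
time: 3.42
tcp_pos: [0.3842, -0.0721, 0.1655]
orientation: [3.14, -0.699, -0.09]
ft_force: [-3.8, 0.8, 5.0]
gripper_width: 0.014
grasp_force: 15.0
```

```bash
python3 -c "
from go import *
p,d=snap('top'); save('top2',p,(270,180,360,270),6); 
now()"
```

```text
3.475 J [-0.6213  0.1168  2.4195  1.6365  0.3311 -0.492 ] tcp [ 0.3842 -0.0721  0.1655] rpy [ 3.1396 -0.6989 -0.0898] grasp [ 0.4783 -0.0809  0.053 ] F [-3.4351 -0.5091  5.6008] w 0.014274995832892188 14.999654232524335
```

View pics/top2.png

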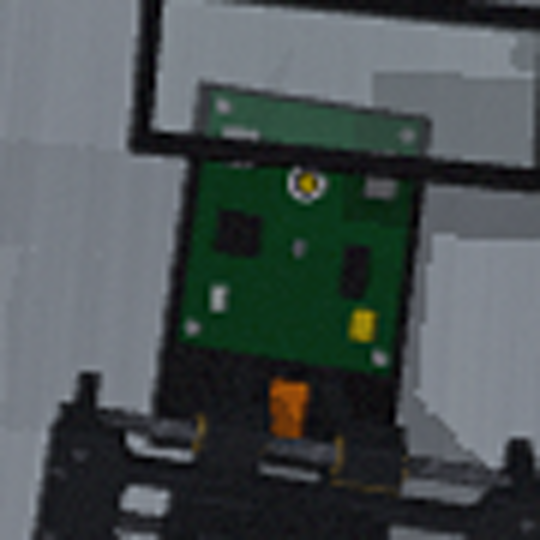

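Fin gripped at 14 mm width; pad at crop (306,184). Now sliding.

Emit:
arm_command:
  steps:
    - [[0, 0, 0, 0.003, -0.0003, 0.0025, -1], [0, 0, 0, 0.0092, -0.0008, 0.0077, -1], [0, 0, 0, 0.0168, -0.0014, 0.0141, -1], [0, 0, 0, 0.0244, -0.0021, 0.0206, -1], [0, 0, 0, 0.0306, -0.0026, 0.0257, -1]]

```text
time: 4.1
tcp_pos: [0.4244, -0.0731, 0.1655]
orientation: [3.139, -0.699, -0.09]
ft_force: [-4.5, 0.9, 7.6]
gripper_width: 0.0136
grasp_force: 15.0
```

```bash
python3 -c "
from go import *
now()"
```

```text
4.1 J [-0.5487  0.1916  2.3227  1.6351  0.2876 -0.4285] tcp [ 0.4244 -0.0731  0.1655] rpy [ 3.1395 -0.6988 -0.0898] grasp [ 0.5186 -0.0819  0.0529] F [-4.4986  0.8733  7.6365] w 0.013640220683303495 14.99496262986213
```

Moved 40 mm smoothly. Next 30 mm.

Emit:
arm_command:
  steps:
    - [[0, 0, 0, 0.004, -0.0003, 0.0034, -1], [0, 0, 0, 0.0095, -0.0008, 0.008, -1], [0, 0, 0, 0.016, -0.0014, 0.0135, -1], [0, 0, 0, 0.021, -0.0018, 0.0177, -1], [0, 0, 0, 0.0229, -0.002, 0.0193, -1]]

```text
time: 4.72
tcp_pos: [0.4544, -0.0739, 0.1655]
orientation: [3.139, -0.699, -0.09]
ft_force: [-5.1, 0.2, 9.6]
gripper_width: 0.0142
grasp_force: 15.0
```

```bash
python3 -c "
from go import *
p,d=snap('top'); save('top3',p,(270,150,360,250),6)
p2,d=snap('scene'); save('s3',p2,(150,200,230,270),7)
a=cv2.imread('pics/top3.png'); b=cv2.imread('pics/s3.png'); c=np.zeros((600,1100,3),np.uint8)
c=np.zeros((600,800,3),np.uint8); b=cv2.resize(b,(260*2-260,0) if 0 else (260,228)); 
now()"
```

```text
4.825 J [-0.5054  0.2431  2.2508  1.6029  0.2612 -0.359 ] tcp [ 0.4545 -0.074   0.1655] rpy [ 3.1395 -0.6991 -0.0895] grasp [ 0.5487 -0.0827  0.053 ] F [ 2.2409 -0.4695  0.3462] w 0.013959447404544842 14.994556421879679
```

View pics/s3.png

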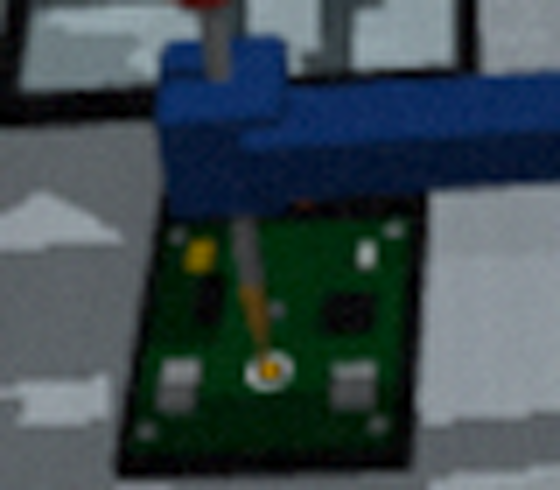

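In the scene crop the needle tip (266,356) is just short of the pad centre (270,371). I'll get the remaining offset from the ring centroid in both views.

```bash
python3 - <<'E'
from fit import *
np.set_printoptions(precision=2,suppress=True,linewidth=160)
q=np.load('q.npy')
for n in('scene','top'):
    p,_=load(n); X=W(q[:3],(0,0,24.5))+off(q,n); tip=W(q[:3],(0,0,40))+off(q,n)
    print(n,'pt under needle',proj(n,X),'tip',proj(n,tip))
    pad=np.array([.6474,-.0912,.0245])+off(q,n); u,v=proj(n,pad).round().astype(int); print('expected pad',proj(n,pad),u,v)
    a=p[v-6:v+7,u-6:u+7].astype(int); print('R cols',u-6,'rows',v-6); print(a[:,:,0]); print('B');print(a[:,:,2])
E
```

```text
scene pt under needle [188.19 255.88] tip [187.47 251.37]
expected pad [188.17 252.9 ] 188 253
R cols 182 rows 247
[[  0   0   0  15  57  59  27   3   1   0   0   0   4]
 [  0   2   0   0  44  52  23   0   0   0   3   0   0]
 [  0   4   0   0  21  39  33   0   0   0   7   0   0]
 [  0   0   0   1  36  60  71  80  55   8   0   0   4]
 [  5   4   3  32  64  88 119 115 107  73   1   0   0]
 [  0   0   0  90 104 114 154 114 114 107   6   0   0]
 [  0   5   0 128 133 113 149 110  89  75   4   0   0]
 [  0   0   5  96 123  96  92  90  65  36   0   0   0]
 [  0   4   0  12  69  95  87  68  36   0   0   2   0]
 [  0   1   1   2   1   0   6   0   0   0   0   0   3]
 [  0   0   6   3   5   2   0   6   0   0   2   0   0]
 [  0   0   0   0   0   3   2   1   0   0   4   0   4]
 [  2   1   1   5   0   2   0   0   0   0   3   0   2]]
B
[[ 15   7  13  15  14  14  13  13  15   8  12  12   9]
 [ 11  12  16   8  17  19  12   3  12  10  13   8  15]
 [ 12  17  10  10  13  14  18  12   9   9  15  14  12]
 [ 13  11   8  11  25  27  59  88  63  25   7  10  13]
 [ 13  17  12  42  61  43  75 103 113  78  16  
[... 1295 characters left out ...]
18  24  14  37  41  44  28  14  29  25]
 [ 24  22  16  24  21  21  15  21  22  22  17  36  26]
 [ 24  19  22  19  14  22  19  23  18  23  14  19  18]
 [ 28  28  29  22  24  26  24  21  23  20  21  18  22]
 [ 65  65  62  63  84  74  50  42  46  34  25  27  30]
 [ 67  69  67  88 128  75  57  56 127  85  66  64  64]
 [ 67  65  63 106 106  64  55  54 101 110  74  67  67]
 [ 66  63  64 100 104  70  59  59 123  93  68  67  65]
 [ 66  66  65  61 105 129 105 105 122  78  65  66  67]
 [ 66  67  65  62  62  83 106 109  73  61  66  66  65]
 [ 67  65  64  63  65  64  64  64  64  65  66  67  66]
 [ 69  66  65  67  67  68  65  66  65  67  67  69  66]
 [ 66  65  65  66  66  66  64  67  67  67  63  66  66]]
```

View pics/top3.png

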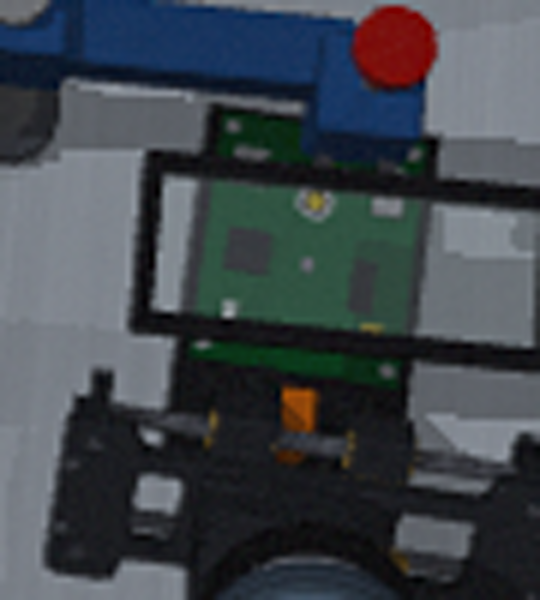

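The pad reads at (188.05,252.55) in scene and (322.03,183.1) in top. The spot under the needle is at about (188.1,255.6) and (322.2,179.8), so about 9.5 mm remain in x and roughly 0 in y.

Emit:
arm_command:
  steps:
    - [[0, 0, 0, 0.0018, -0.0002, 0.0015, -1], [0, 0, 0, 0.0048, -0.0006, 0.004, -1], [0, 0, 0, 0.0072, -0.0009, 0.0061, -1], [0, 0, 0, 0.0072, -0.0009, 0.0061, -1], [0, 0, 0, 0.0072, -0.0009, 0.0061, -1]]

```text
time: 5.45
tcp_pos: [0.4639, -0.0739, 0.1655]
orientation: [3.14, -0.699, -0.09]
ft_force: [1.1, -0.4, 2.2]
gripper_width: 0.014
grasp_force: 15.0
```

```bash
python3 - <<'E'
from go import *
np.set_printoptions(precision=2,suppress=True,linewidth=160)
now()
p,_=snap('scene'); a=p[243:264,180:198].astype(int); save('s4',p,(165,225,215,270),14)
print('cols180 rows243 R');print(a[:,:,0]);print('B');print(a[:,:,2])
E
```

```text
5.45 J [-0.49  0.26  2.23  1.59  0.25 -0.33] tcp [ 0.46 -0.07  0.17] rpy [ 3.14 -0.7  -0.09] grasp [ 0.56 -0.08  0.05] F [ 1.06 -0.38  2.18] w 0.013982538388336824 14.994552223943174
cols180 rows243 R
[[  5   3   0   0  35  67  80  65  27   6   1   0   0   0   3   2   3   2]
 [  5   0   5   1  15  60  80  70  40   1   0   0   2   0   0   0   2   5]
 [  6   9   2   2   9  53  81  72  43  19  10   0   0   5   0   3   2   9]
 [ 10   0   1   0   0  40  69  65  52  49  33   8   0   2   0   0   1   8]
 [  1   3   3   0   0  17  61  62  42  51  39   0   0   0   3   4   0   5]
 [  8   6   5   2   0   2  45  52  37  24  13   2   0   0   0   0   3   7]
 [  0   0   5   4   1   0  18  42  30   0   0   0   0   0   0  10   3  10]
 [  0   0   6   0   0   0  16  55  44   1   0   0   0   6   0   0   4   5]
 [  0   2   4   0   0   3  11  46  40   2   0   0   0   0   1   0   0   0]
 [  0   0   4   0   0   0   0   7   5   0   0   0   0   0   0   0   0   0]
 [  3   0   0   0   0   7  32  64  83  78  56  11   0   0   1   0   0   0]
 [  0   0   0   0   0  53  81  98 123 113 113  81   0   4   0   0   1   7]
[... 1554 characters left out ...]
 11  18  10  12  15  19]
 [ 19  11  11   4  10  95 101  34   0   0 104 102  15   8   8  12  15  34]
 [ 10   4  14   9  10  83  79  21  10  24  58  50  13  11   9   9   5  41]
 [  7  12  10   4   8  43  59  51  48  49  46  28  10   8   5   8  12  44]
 [ 11   8   8  11   3   1  29  52  52  35  27   8   0   6   3  11   1  51]
 [  9  11   3   9   8   7  11  12   8   8   9   9   6  13   1   2   8  48]
 [ 13  10   6   0   4  13  12  10   7   5   2   8   3   2   4   6   7  43]
 [ 13   2   9  12  12  11  10   5   4   5  11  11   8   3  16   2   7  26]
 [ 13  15  12   5   6   9  10   3   5  12   5  12   7  13   7   5  10   6]
 [  3  12   5   5   7   8   3  16  10   8  10  13   0   8  12   4   9   4]]
```

View pics/s4.png

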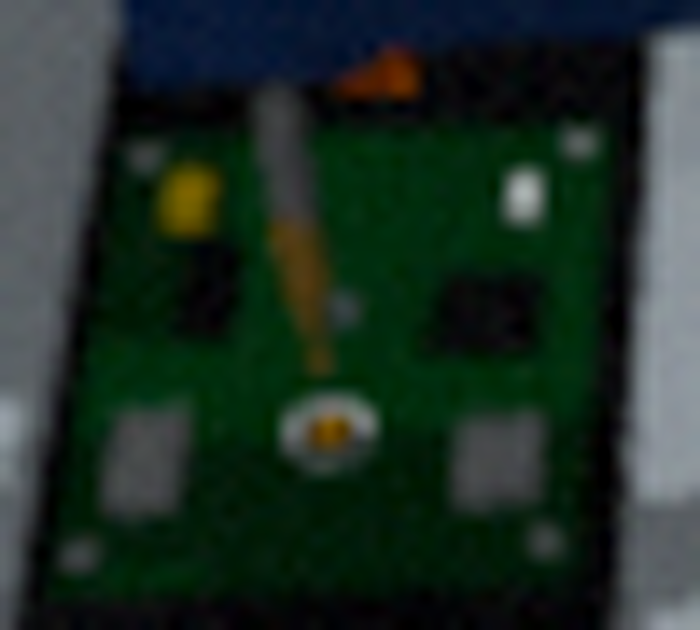

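Tip at about (187.5,251.3) and pad at (188.15,255.5). The projected point under the needle is (188.15,255.6), so they agree within about 0.5 mm. Releasing and backing out along the tool axis.

Emit:
arm_command:
  steps:
    - [[0, 0, 0, 0, 0, 0, 0], [0, 0, 0, 0, 0, 0, 0], [0, 0, 0, 0, 0, 0, 0], [0, 0, 0, 0, 0, 0, 0], [0, 0, 0, 0, 0, 0, 0]]

```text
time: 6.12
tcp_pos: [0.4636, -0.0738, 0.1653]
orientation: [3.14, -0.699, -0.09]
ft_force: [-0.1, -0.7, -0.1]
gripper_width: 0.0438
grasp_force: 0.0
```

Emit:
arm_command:
  steps:
    - [[0, 0, 0, 0, 0, -0.01, 0], [0, 0, 0, 0, 0, -0.03, 0], [0, 0, 0, 0, 0, -0.055, 0], [0, 0, 0, 0, 0, -0.08, 0], [0, 0, 0, 0, 0, -0.1, 0]]

```text
time: 6.75
tcp_pos: [0.399, -0.0677, 0.2424]
orientation: [3.139, -0.699, -0.089]
ft_force: [0.8, 0.7, -1.1]
gripper_width: 0.044
grasp_force: 0.0
```

```bash
python3 - <<'E'
from go import *
np.set_printoptions(precision=4,suppress=True,linewidth=160)
now()
p,_=snap('scene'); a=p[243:260,180:194].astype(int)
print('B');print(a[9:,:,2])
q=np.load('q.npy');print(q)
for z in(.30,): cmd(*tgt((q[0],q[1],z+.0),q[2],0))
E
```

```text
6.75 J [-0.5785 -0.1205  2.3847  0.9264  0.3847  0.2945] tcp [ 0.399  -0.0677  0.2424] rpy [ 3.1392 -0.6985 -0.0894] grasp [ 0.4931 -0.0765  0.1299] F [ 0.8118  0.6885 -1.105 ] w 0.044032889353554726 0.0
B
[[ 10  15  11  10  18  12  11   9   9   9   8   6  12  13]
 [ 15  10  15  17  13  12  43  72  84  84  58  22  12  13]
 [ 15  13  11  11  10  62  88  88  96  95 117  85  10  10]
 [ 11   9   7  13  14  93 102  35   0   2 102 102  12  15]
 [ 12  10   4  11  10  82  80  17   4  22  58  50  16   8]
 [ 12   9   3   4   8  44  56  55  45  46  45  28  10  12]
 [  1   6   8   3  13   4  28  50  48  36  25   8   9   5]
 [  5  13  10   5   0   7   6   6  13   3   9   7  11   5]]
[ 0.6572 -0.0912 -0.0367  0.5376 -0.0856 -0.0913 -0.0006 -0.0002  0.0006  0.0002]
row [  1.21 -40.08  -2.92] [0.3297 0.0006 0.0115] p [ 0.6572 -0.0912  0.447 ]
```

Emit:
arm_command:
  steps:
    - [[0, 0, 0, 0.025, 0, -0.03, 0], [0, 0, 0, 0.055, 0, -0.065, 0], [0, 0, 0, 0.085, 0, -0.1, -1], [0, 0, 0, 0.115, 0, -0.135, -1], [0, 0, 0, 0.132, 0, -0.157, -1]]

```text
time: 7.42
tcp_pos: [0.4001, -0.0675, 0.4496]
orientation: [3.138, -0.702, -0.088]
ft_force: [1.0, 0.1, -1.0]
gripper_width: 0.0162
grasp_force: 0.0
```

```bash
python3 - <<'E'
from go import *
now(); q=np.load('q.npy')
cmd(*tgt((q[0],q[1],.30),q[2],0))
E
```

```text
7.425 J [-0.5763 -0.5124  2.1796  0.4027  0.8727  0.9184] tcp [ 0.4001 -0.0675  0.4496] rpy [ 3.1381 -0.7023 -0.0876] grasp [ 0.4947 -0.0763  0.3374] F [ 0.9918  0.0522 -1.0258] w 0.0161803523575677 0.0
row [  1.21 -40.22  -2.87] [0.1954 0.0006 0.1688] p [ 0.6572 -0.0912  0.447 ]
```

Emit:
arm_command:
  steps:
    - [[0.2, -8, -0.6, 0.035, 0, 0.03, -1], [0.5, -16, -1.1, 0.075, 0, 0.065, -1], [0.7, -24, -1.7, 0.115, 0, 0.1, -1], [1, -32, -2.3, 0.155, 0, 0.135, -1], [1.2, -40.2, -2.9, 0.195, 0.0005, 0.169, -1]]

```text
time: 8.05
tcp_pos: [0.6588, -0.0911, 0.4419]
orientation: [-3.139, 0.008, -0.035]
ft_force: [0.4, -0.0, -0.1]
gripper_width: 0.0004
grasp_force: 0.0
```

```bash
python3 - <<'E'
from go import *
now(); q=np.load('q.npy')
cmd(*tgt((q[0],q[1],.30),q[2],0)); cmd(*tgt((q[0],q[1],.244),q[2],0))
E
```

```text
8.05 J [-0.3156  0.3554  1.3163  0.0004  1.4781  1.2903] tcp [ 0.6588 -0.0911  0.4419] rpy [-3.139   0.0078 -0.0352] grasp [ 0.6577 -0.0907  0.2949] F [ 0.3688 -0.0393 -0.0526] w 0.0004210890969939043 0.0
row [-0.15  0.45  0.08] [-0.0016  0.0001 -0.0051] p [ 0.6572 -0.0912  0.447 ]
row [-0.15  0.45  0.08] [-0.0012  0.0002  0.0509] p [ 0.6572 -0.0912  0.391 ]
```

Emit:
arm_command:
  steps:
    - [[0, 0, 0, 0, 0, 0.005, -1], [0, 0, 0, 0, 0, 0.02, -1], [0, 0, 0, 0, 0, 0.04, -1], [0, 0, 0, 0, 0, 0.05, -1], [0, 0, 0, 0, 0, 0.05, -1]]

```text
time: 8.68
tcp_pos: [0.6555, -0.0913, 0.3928]
orientation: [-3.14, 0.004, -0.038]
ft_force: [0.5, 0.3, 0.6]
gripper_width: 0.0006
grasp_force: 0.0
```

```bash
python3 - <<'E'
from go import *
p,_=snap('scene'); save('s5',p,(130,130,260,270),4.2)
now(); q=np.load('q.npy')
cmd(*tgt((q[0],q[1],.2),q[2],0))
E
```

```text
8.725 J [-0.3173  0.3809  1.3797  0.0001  1.3834  1.291 ] tcp [ 0.6559 -0.0914  0.3937] rpy [-3.1408  0.0023 -0.0375] grasp [ 0.6556 -0.0913  0.2467] F [ 0.6913  0.4333 -0.2884] w 0.0003691916034562216 0.0
row [-0.05  0.13 -0.05] [ 0.0014 -0.0002  0.0467] p [ 0.6572 -0.0912  0.347 ]
```

View pics/s5.png

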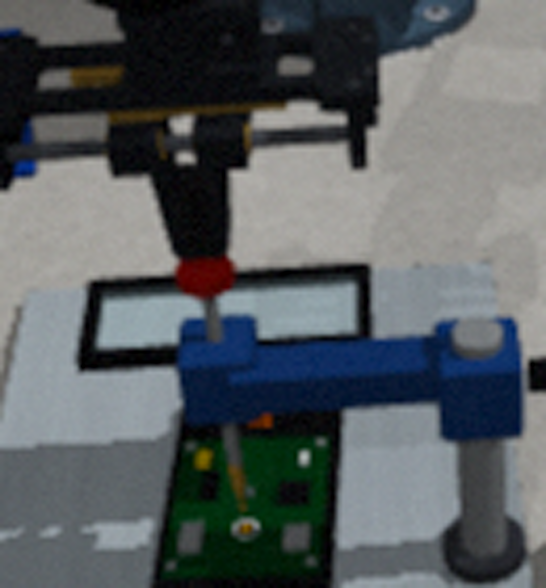

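The shut fingertips (200,250) stand centred just above the red cap (205,275). Pressing partway: about 12 mm, short of contact.

Emit:
arm_command:
  steps:
    - [[0, 0, 0, 0.001, 0, 0.006, -1], [0, 0, 0, 0.001, 0, 0.011, -1], [0, 0, 0, 0.001, 0, 0.014, -1], [0, 0, 0, 0.001, 0, 0.018, -1], [0, 0, 0, 0.001, 0, 0.022, -1]]

```text
time: 9.35
tcp_pos: [0.6575, -0.0915, 0.371]
orientation: [-3.141, 0.003, -0.037]
ft_force: [-0.8, 0.1, 3.1]
gripper_width: 0.0006
grasp_force: 1.2
```

```bash
python3 -c "
from go import *
now()"
```

```text
9.35 J [-0.3167  0.4034  1.3962 -0.0001  1.3449  1.2915] tcp [ 0.6575 -0.0915  0.371 ] rpy [-3.1409  0.0027 -0.0374] grasp [ 0.6571 -0.0914  0.224 ] F [-0.8209  0.1115  3.1091] w 0.0006037781891889418 1.2237723559883307
```

Spring felt (about 2–3 N), travel about 10 mm. Another 3 mm, then a check picture before contact.

Emit:
arm_command:
  steps:
    - [[0, 0, 0, 0, 0, 0.0015, -1], [0, 0, 0, 0, 0, 0.003, -1], [0, 0, 0, 0, 0, 0.003, -1]]

```text
time: 9.72
tcp_pos: [0.6575, -0.0915, 0.3681]
orientation: [-3.141, 0.003, -0.037]
ft_force: [0.2, 0.2, 2.7]
gripper_width: 0.0006
grasp_force: 1.3
```

```bash
python3 - <<'E'
from go import *
np.set_printoptions(precision=4,suppress=True,linewidth=160)
now()
p,_=snap('scene'); save('s6',p,(165,225,215,270),14); a=p[247:261,182:196].astype(int)
print('R cols182 rows247');print(a[:,:,0]);print('B');print(a[:,:,2])
E
```

```text
9.725 J [-0.3166  0.4059  1.3988 -0.      1.3398  1.2915] tcp [ 0.6575 -0.0915  0.3681] rpy [-3.1408  0.0028 -0.0374] grasp [ 0.6571 -0.0913  0.2211] F [0.194  0.1777 2.7053] w 0.0006462192132223189 1.271009542106185
R cols182 rows247
[[  3   1   5  60  85  81  78  74  38   0   1   0   0   0]
 [  0   0   1  51  80  78  63  41   9   0  12   1   0   0]
 [  0   0   0  24  64  82  53  19   0   0   1   0   0   1]
 [  0   0   4  16  60  81  56   8   0   0   7   0   0   0]
 [  5   0   0   1  42  75  60  18   0   0   4   0   0   0]
 [  0   0   0   0  10  57  56  12   0   2   0   3   0   0]
 [  0   2   0   0  36  80  87  79  52   6   0   0   0   0]
 [  1   0   0  58  85  92 102 103 114  83   0   0   0   0]
 [  1   0   1  79  93  85 104  71 109 104   6   0   1   0]
 [  4   0   0  58  72  82 106  76  61  53   2   0   0   0]
 [  0   0   0  39  53  58  59  48  38  22   0   5   0   7]
 [  2   2   4   9  17  49  46  31  18   0   0   2   0   0]
 [  2   0   0   0   1   1   3   0   0   0   0   1   0   0]
 [  0   0   0   1   0   5   0   0   0   4   9   5   4   0]]
B
[[ 15  13  20  16  15  17  40  63  45  16  12  10  16  10]
 [  9   7  15  15  16  15  22  29  22  13  20  13   6  12]
 [ 17  15  15  17  12  18  11  14  15  11  17  13  10   9]
 [ 16   9  19  15  17  16  16  10  11  11  21  11  11  14]
 [ 17   2  12  12  13  19  22  11  17  10  16  15   7  14]
 [  8  15  13  12  10  16  13  14  15  18  15  15  10  12]
 [  6  20  12   7  45  47  44  75  64  19  10  11  12  12]
 [ 11  15  11  66  90  65  53  88 117  89  14  10  15  13]
 [ 14   4  12  85  92  36   8   0 108 106  18  10  11  11]
 [ 12   0   6  64  67  21  11  24  64  54  11   3   9   8]
 [ 11   6   8  47  58  56  50  47  43  30   6  11   5  12]
 [ 10   9  14  13  26  57  53  38  26   2  13   8   4   8]
 [ 13   5   9   5   9   5  12   8   3   5   9   8   9   7]
 [  0   3   8   7   3  12  13   2   1   9  16  10  12   8]]
```

View pics/s6.png

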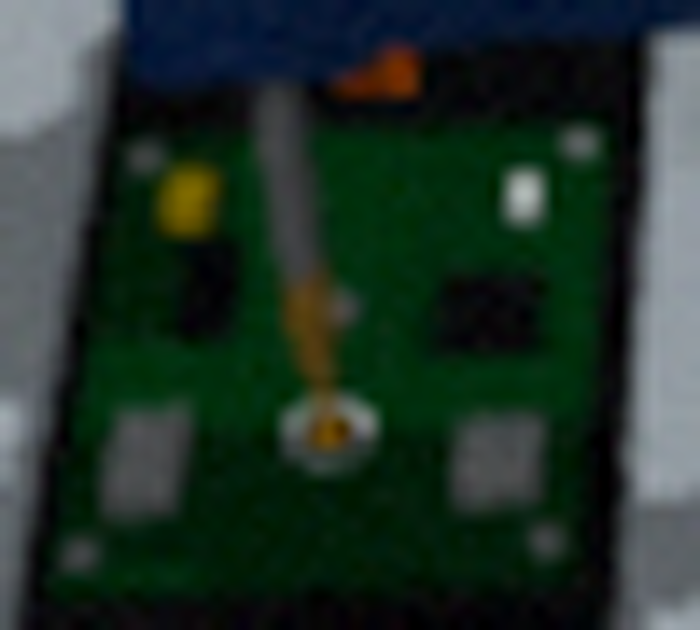

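The needle comes down on the pad's centre: tip at crop (325,410), gold at (330,432), about 2.5 mm still above it. Lowering in small steps.

Emit:
arm_command:
  steps:
    - [[0, 0, 0, 0, 0, 0.0008, -1], [0, 0, 0, 0, 0, 0.0015, -1], [0, 0, 0, 0, 0, 0.0015, -1]]

```text
time: 10.15
tcp_pos: [0.6575, -0.0915, 0.3666]
orientation: [-3.141, 0.003, -0.037]
ft_force: [1.3, -0.8, 2.2]
gripper_width: 0.0005
grasp_force: 1.4
```

Emit:
arm_command:
  steps:
    - [[0, 0, 0, 0, 0, 0.0004, -1], [0, 0, 0, 0, 0, 0.0004, -1]]

```text
time: 10.4
tcp_pos: [0.6575, -0.0915, 0.3662]
orientation: [-3.141, 0.003, -0.037]
ft_force: [1.1, -0.3, 3.1]
gripper_width: 0.0006
grasp_force: 1.4
```

Emit:
arm_command:
  steps:
    - [[0, 0, 0, 0, 0, 0.0004, -1], [0, 0, 0, 0, 0, 0.0004, -1]]

```text
time: 10.65
tcp_pos: [0.6575, -0.0915, 0.3657]
orientation: [-3.141, 0.003, -0.037]
ft_force: [1.7, -0.1, 2.7]
gripper_width: 0.0005
grasp_force: 1.4
```

Emit:
arm_command:
  steps:
    - [[0, 0, 0, 0, 0, 0.0004, -1], [0, 0, 0, 0, 0, 0.0004, -1]]

```text
time: 10.9
tcp_pos: [0.6574, -0.0915, 0.3654]
orientation: [-3.141, 0.003, -0.037]
ft_force: [2.0, -0.3, 3.2]
gripper_width: 0.0005
grasp_force: 1.6
```

Emit:
arm_command:
  steps:
    - [[0, 0, 0, 0, 0, 0.0004, -1], [0, 0, 0, 0, 0, 0.0004, -1]]

```text
time: 11.15
tcp_pos: [0.6575, -0.0915, 0.3653]
orientation: [-3.141, 0.003, -0.037]
ft_force: [1.5, -0.4, 4.2]
gripper_width: 0.0004
grasp_force: 2.4
```

Emit:
arm_command:
  steps:
    - [[0, 0, 0, 0, 0, 0.0004, -1], [0, 0, 0, 0, 0, 0.0004, -1]]

```text
time: 11.4
tcp_pos: [0.6575, -0.0915, 0.3651]
orientation: [-3.141, 0.003, -0.037]
ft_force: [-0.2, -0.5, 6.4]
gripper_width: 0.0006
grasp_force: 3.1
```

Emit:
arm_command:
  steps:
    - [[0, 0, 0, 0, 0, 0.0004, -1], [0, 0, 0, 0, 0, 0.0005, -1], [0, 0, 0, 0, 0, 0.0005, -1], [0, 0, 0, 0, 0, 0.0005, -1], [0, 0, 0, 0, 0, 0.0005, -1]]

```text
time: 12.02
tcp_pos: [0.6574, -0.0914, 0.365]
orientation: [-3.141, 0.002, -0.037]
ft_force: [0.2, -0.3, 7.8]
gripper_width: 0.0008
grasp_force: 3.9
```

Emit:
arm_command:
  steps:
    - [[0, 0, 0, 0, 0, 0, -1], [0, 0, 0, 0, 0, 0, -1], [0, 0, 0, 0, 0, 0, -1], [0, 0, 0, 0, 0, 0, -1], [0, 0, 0, 0, 0, 0, -1]]

```text
time: 12.65
tcp_pos: [0.6574, -0.0915, 0.365]
orientation: [-3.141, 0.002, -0.037]
ft_force: [-0.7, -0.7, 7.7]
gripper_width: 0.0004
grasp_force: 3.9
```

Total force is 7.8 N, so about 5 N on the pad. I'll hold a little longer, then retract slowly.

Emit:
arm_command:
  steps:
    - [[0, 0, 0, 0, 0, 0, -1], [0, 0, 0, 0, 0, 0, -1], [0, 0, 0, 0, 0, 0, -1], [0, 0, 0, 0, 0, 0, -1]]

```text
time: 13.15
tcp_pos: [0.6575, -0.0914, 0.365]
orientation: [-3.141, 0.002, -0.037]
ft_force: [-0.8, -0.3, 7.3]
gripper_width: 0.0005
grasp_force: 3.9
```

Emit:
arm_command:
  steps:
    - [[0, 0, 0, 0, 0, -0.002, -1], [0, 0, 0, 0, 0, -0.006, -1], [0, 0, 0, 0, 0, -0.011, -1], [0, 0, 0, 0, 0, -0.016, -1], [0, 0, 0, 0, 0, -0.022, -1]]

```text
time: 13.78
tcp_pos: [0.6572, -0.0914, 0.3857]
orientation: [-3.14, 0.005, -0.037]
ft_force: [0.6, -0.2, -0.6]
gripper_width: 0.0004
grasp_force: 0.0
```

Emit:
arm_command:
  steps:
    - [[0, 0, 0, 0, 0, -0.01, -1], [0, 0, 0, 0, 0, -0.03, -1], [0, 0, 0, 0, 0, -0.06, -1], [0, 0, 0, 0, 0, -0.075, -1], [0, 0, 0, 0, 0, -0.08, -1]]

```text
time: 14.4
tcp_pos: [0.6578, -0.0916, 0.4677]
orientation: [-3.141, 0.001, -0.037]
ft_force: [0.6, 0.8, -0.2]
gripper_width: 0.0006
grasp_force: 0.0
```

```bash
python3 - <<'E'
from go import *
np.set_printoptions(precision=4,suppress=True,linewidth=160)
now()
p,_=snap('scene'); a=p[247:261,182:194].astype(int)
print('R cols182 rows247');print(a[:,:,0]);print('B');print(a[:,:,2])
save('end',p,s=1.5)
E
```

```text
14.4 J [-0.3166  0.3366  1.2894  0.      1.5165  1.2915] tcp [ 0.6578 -0.0916  0.4677] rpy [-3.1413  0.0009 -0.0374] grasp [ 0.6576 -0.0915  0.3207] F [ 0.6221  0.7636 -0.2433] w 0.0005964517720292629 0.0
R cols182 rows247
[[  0   0   0  12  59  61  47  53  39   0   0   6]
 [  5   0   0   4  46  53  36  24  14   0   0   0]
 [  0   5   1   0  15  38  24   2   0   3   0   2]
 [  0   3   4   0  24  52  44   0   0   0   0   0]
 [  0   7   1   0   9  46  39   0   6   0   0   3]
 [  0   0   0   0   0   1   8   0   1   6   0   0]
 [  0   6   2   0  33  68  83  81  55   6   0   3]
 [  0   0   0  55  82 101 125 119 112  84   0   3]
 [  2   0   0  93 105  89 120  93 110  99   0   0]
 [  0   0   0  79  85  82 101  73  55  45   9   7]
 [  0   0   0  38  52  54  59  48  40  20   0   1]
 [  1   4   0   0  17  46  46  28  17   0   0   0]
 [  0   0   2   1   0   5   1   2   0   0   1   0]
 [  0   2   1   1   0   2   3   0   0   2   0   0]]
B
[[ 10   8  12  12  14   8  45  64  49   9   8  12]
 [ 17  14  16  16  18   7  27  33  27  14  12   9]
 [ 10  18  17  10   8  12   9  15   9  15  10  11]
 [  7  13  14  10  14  17  19  13  14   9   9  15]
 [ 13  17  14  10   8  14  15   3  17   5   7  14]
 [ 10   9  12  15  14  11  13  12  15  17  12  19]
 [ 11  18  10  16  44  77  87  88  65  22   7  15]
 [ 14  17  11  60  91  96  95  99 117  84  12  15]
 [ 12  14  10  99 102  37   0   0 106 101  12   9]
 [  6  11   9  80  81  20   5  24  56  48  16  11]
 [  0   0   6  43  58  51  50  48  47  25   0   9]
 [  5  10   3   8  26  54  51  38  24  10   1   5]
 [  7   6  10   0   4   7  11   7   6  10  11   3]
 [  8  10   3   8   2   7   9   2  10  11   3   4]]
```

View pics/end.png

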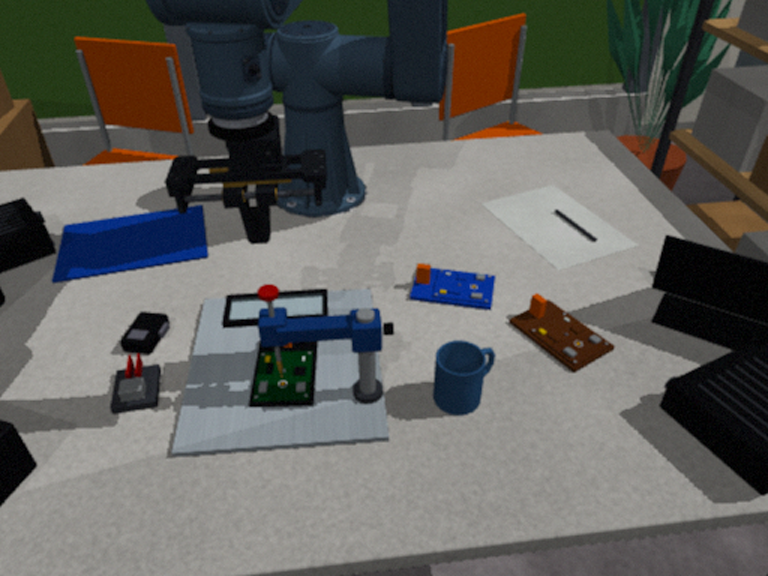

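The probe is back up: cap at (268,292), with the tip over the pad at (283,384). The carrier hasn't moved and the bystanders are where they were. Handing in.

```bash
python3 -c "
from rig import bot; print(bot.sign_off())"
```

```text
the job is handed in; nothing more can be done
None
```

The job is handed in: I slid the carrier flat until the pad was under the needle (to about 0.5 mm by camera), let it go, and pressed the probe on the pad at about 5 N for over a second; it sprang back, the carrier stayed put and the bystanders look undisturbed.

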